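# Seat and free a homogeniser arbor

## Task

Test the fit of the homogeniser's tapered arbor in its drive hub. Take the arbor from its stand, put it in the hub's bore, twist it under a light push until its tang finds the hidden key slot, press it fully home and let go; then lay the drift wedge in the hub's guide and drive it gently through the cross slot under the tang until the arbor is lifted loose by about half a centimetre. Leave the arbor standing raised in the hub with the wedge in the slot, do not force the tang, and leave the other bench things alone.

Things in the scene. Friction and masses are not known exactly. Their poses are not given: they have to be found in the camera images.
- arbor: Steel tapered arbor, 103 mm tall, 0.15-0.31 kg, hanging upright by its flange in the stand. Origin: lower end of its tang, on the axis, z up. Heights: flat tang 0-19 mm, 16 mm along x by 5 along y; cone 19-55 mm, 18 to 28 mm across; flange 57-63 mm, 40 mm across; dark head 63-103 mm, 30 mm along x by 18 along y (grip across y).
- arbor_shoulder (a point): Centre of the underside of the arbor's flange, 57 mm above the arbor's origin. It lies on the hub's top face when the arbor is fully home.
- stand: White open stand fixed to the bench, 100 mm (x) by 70 mm (y), 86 mm high, with a 34 mm hole in the middle of its top. Origin: centre of its underside.
- hub: Drive hub fixed to the bench: white housing 70 x 70 mm, 78 mm high, on a grey base 10 mm thick. Origin: centre of its underside on the bore axis, z up. With the arbor home its tang ends 21 mm above this origin. Tang, shoulder and wedge must not be loaded beyond about 40 N.
- hub_mouth (a point): Centre of the bore mouth (30 mm across) in the hub's top face, 78 mm above the hub's origin, axes as the hub. The last 6 mm of the arbor's way home go against two spring jaws, in the bore at +x and -x (faces 23 mm apart when idle), that pinch its cone (6-16 N of push) and hold it when let go. The bore is symmetric, so its axis can be felt by touching its sides.
- hub_key (a point): Centre of the top of a stiff drive ring inside the bore, 36 mm above the hub's origin, axes as the hub. The ring has a key slot 19.5 x 8.5 mm for the tang; its long direction stands anywhere from -0.75 to 0.75 rad about z from the hub's x (not measured: feel for it). The tang enters within about 0.2 rad of it; otherwise it lands on the ring, arbor 15 mm above home.
- hub_slot (a point): Mouth of the cross slot, on its floor: 10 mm above the hub's origin and 35 mm along its y; axes as the hub. The slot (20 mm wide, 26 mm high) runs through the hub along y, under the ring. From this mouth an open guide channel with the same floor, 18 mm wide, rails 12 mm high, runs out to 104 mm from the bore axis; the wedge goes in here tip first, sole on the floor.
- hub_drive (a point): Where the wedge's origin lies when it is driven right in: on the slot's floor line, 90 mm along the hub's y from the bore axis and 10 mm up; the wedge's axes then match the hub's. The tang then stands on the level part of the wedge, 6 mm above home. Tang and wedge are greased: driving takes about 3 to 15 N.
- wedge: Loose steel drift wedge, 14 mm wide (x), 175 mm long, 0.18-0.35 kg, on its flat sole. Origin: on the sole under the middle of its upright head; the tip points to its -y, 166 mm away. Height: 6 mm at the tip, rising evenly to 17 mm at 60 mm from the tip, then level. Dark head: 14 mm wide (x), 18 mm long (y), up to 62 mm above the sole.
- jar: Glass jar 70 mm across, 90 mm high, steel lid; bystander. Origin: centre of its underside.
- alcohol: White bottle with a red cap, 66 mm across, 170 mm high; bystander. Origin: centre of its underside.
- tipbox: Blue pipette-tip box, 80 by 120 by 60 mm; bystander. Origin: centre of its underside.
- tape: Roll of paper tape lying flat, 90 mm across, 18 mm high; bystander. Origin: centre of its underside.
There are look-alikes about, which are no part of the job. Of the things that look like the wedge, the smaller one is meant.

How it is judged:
On the way, in this order (a step that is already met when the one before it is completed fails the run):
1. the arbor is fully home in the hub (flange on the top face) and let go, with the wedge not yet in the slot (z of arbor_shoulder in the frame of hub_mouth between -0.004 and 0.0018 m and horizontal distance between arbor_shoulder and hub_mouth below 0.005 m and angle between arbor's own z axis and vertical below 0.12 rad and contact force between the fingers and arbor below 0.1 N and horizontal distance between wedge and hub above 0.15 m), for 0.3 s.
2. the wedge, lying in the cross slot, has lifted the arbor at least 3.8 mm off home, with no finger on the arbor (z of arbor_shoulder in the frame of hub_mouth between 0.0038 and 0.01 m and horizontal distance between arbor_shoulder and hub_mouth below 0.005 m and angle between arbor's own z axis and vertical below 0.12 rad and y of wedge in the frame of hub between 0.045 and 0.122 m and x of wedge in the frame of hub between -0.008 and 0.008 m and z of wedge in the frame of hub between 0.006 and 0.016 m and contact force between the fingers and arbor below 0.1 N), for 0.2 s.
At the end, for the whole second after the job is handed in: The arbor stands upright (within 0.12 rad) in the hub, its flange 3.8 to 10 mm above the hub's top face and within 5 mm of the bore axis; the wedge lies flat in the cross slot under it, its head 45 to 122 mm from the bore axis; both are at rest and let go (all of step 2 and contact force between the fingers and wedge below 0.1 N and linear speed of each of arbor, wedge below 0.02 m/s); the robot touches nothing.
It fails at once if the arbor is forced in the hub: the contact forces of the hub on it, those of the pinching jaws included, sum to more than 80 N (contact force between arbor and hub above 80 N).
It fails at once if the wedge is jammed against the tang with more than 40 N (contact force between arbor and wedge above 40 N).
It fails at once if a bystander (jar, bottle, tip box or tape) is moved more than 30 mm (distance of any of jar, alcohol, tipbox, tape from where it was at the start of the episode above 0.03 m).
It also fails if it takes over 72 s, if anything falls off the work surface, if the arm or the gripper's body presses on something with over 40 N, if the wrist force passes 120 N, or if a joint passes its speed limit or range.

## Robot

A 6-joint arm with a two-finger parallel gripper is mounted at the origin on the work surface. World frame = base frame: x ahead of the robot, y to its left, z up, the work surface at z = 0. Lengths are in m, angles in rad, forces in N, time in s.
With the tool pointing down it reaches from about 0.3 to 0.875 m from the base axis. Payload 4.2 kg.
Tool frame: the origin (TCP) lies midway between the tips of the shut fingers; the grasp point (between the pads) lies 19 mm behind it (r.grasp_offset is the distance from the TCP to the grasp point, in m); x points along the fingers, y is the direction in which the jaws open and shut, and the axes are right-handed (so a half turn about x gives the same grasp; the last joint's range is limited). The gripper opens to 85 mm and grips with 20 to 120 N. Pads are 22 mm wide; open, the fingers measure 114 mm over their backs; the gripper's body (76 mm by 85 mm) begins 54 mm behind the grasp point. The pads swing forward as they close: fully open they stand 13 mm farther back than shut.
Start: joints at [-1.356, 0.32, 1.565, -0, 1.257, -0.02], TCP at [0.134, -0.559, 0.231] pointing down, gripper open.
Joint ranges: [-3.11, 3.11], [-0.84, 2.01], [0.21, 2.61], [-1.34, 4.49], [0.05, 2.63], [-2.56, 2.56]. Speed limits (rad/s): [2.57, 2.57, 3.14, 3.14, 3.14, 3.14].

## Interface

Orientations are given as a unit quaternion [x, y, z, w].
In Python, from plant import r, viewer, nets gives the robot as it stands. The module is installed in compiled form; this text tells all that it offers.
- The arm moves only by the tool jog_arm, never from a script. Its argument "rows" is a list of rows, each a list of 5 numbers: the opening in per cent of the stroke, from 0 (shut) to 100 (fully open), then the shift along the tool's x, y, z normalised to -1 to 1, where 1 is 400 mm, then the turn about the tool's x normalised to -1 to 1, where 1 is 0.12 rad. A call has 1 to 20 rows; each row shifts and turns the commanded pose from where the row before left it, along the tool's axes as they then stand; what a row does not reach is not made up. A row lasts 1/8 s, in which the tool goes at most 62.5 mm and 10.7 degrees, less where a joint would pass 70% of its speed; a pose out of reach is approached as far as the arm can. A call with a number of a shift or a turn outside -1 to 1 is refused whole. A call with a gripper value outside its range is refused whole. The fingers move at their own pace and stop on an object; "newtons" is the grip in N (left out, the last holds). Time passes only in rows, so rows that do not move let the fingers close. It gives the time, the measured TCP pose, the force and the opening at its end, in the units of the state.
- r.observe(): the state, without advancing time (a new reading comes with each control period).
- viewer.get_image(name): name is "scene" or "side" or "wrist"; returns (picture, depth): 480x640x3 uint8, red, green, blue; 480x640 float32, m along the optical axis (not along the pixel's ray), 0 where there is no reading.
- viewer.get_calibration(name): a dict with "mtx" (3x3 intrinsics, pixels), "dist_coeffs" ([k1, k2, p1, p2, k3] as OpenCV has them; the pictures are not rectified), "R" (3x3) and "t" (3): a world point X has camera coordinates R X + t. Camera axes: x right, y down, z forward; pixel columns grow to the right and rows downward; lengths in m; the calibration is good to about 2 mm. A picture is of the moment at which its call begins: read the wrist's pose just before it. get_calibration takes no time and is no camera call; for the wrist camera it gives the pose at the moment of the call.
- r.sign_off(): hands the job in, once; it reports no verdict.
Trained networks look in the newest picture that a camera, given by its name, has taken for a name from the list of things; names that differ only in an ending like _2 or _b are one class to them, and where a whole thing is asked for, a point or a joint stands for the part that bears it (a point fixed in the world has none). Each returns a list of dicts, best first, with "conf" (0 to 1); they miss things now and then, are a little off and sometimes report something else, mostly with a low value. They report only what shows in the picture. A call takes as long as a camera call. They do not tell look-alikes from the thing itself.
- nets.look_for(camera, name): "bbox" ([left, top, right, bottom] in pixels, round what is visible of it).
- nets.landmark_of(camera, name): "location" ([column, row] in pixels: a listed point, or the origin of a listed thing).
The state is a dict: "time_s": time; "joint_positions": joint angles; "joint_velocities": joint speeds; "joint_efforts": joint torques, N m; "position": TCP position; "ee_rot": TCP orientation; "wrist_force": force on the tool from outside, world axes, zero at the start; "ft_torque": the same for the moment, N m; "gripper_width": opening from 0.0 (shut) to 1.0 (fully open).
Only numpy, scipy, OpenCV 4.12 (cv2) and the standard library are available. Lean on these libraries where they do the work, as an engineer would, in place of code of your own. Each camera call takes 0.05 s, during which the arm holds its last target. There are 200 camera calls.

## Working session

There is one attempt and no reset: what is moved stays moved. The work goes in short steps, Python scripts to look and compute and a tool call to move; the robot and the scene stay as the last step left them, time stands still between calls to the robot, and variables do not carry over. Pictures are saved under pics/ and viewed, about 8 in all and at most 12, crops included, and the job is handed in when it is done.

Besides the shell and the picture viewer there is one more tool, called after ">>>" in YAML: its name, and indented under it one key for each argument. jog_arm: Moves the arm, as the interface text tells. Scaled input: -1 to 1 covers 400 mm each way for a shift and 0.12 rad each way for a turn. Its arguments: {"type":"object","properties":{"rows":{"type":"array","items":{"type":"array","items":{"type":"number"}}},"newtons":{"type":"number"}},"required":["rows"]}

```bash
mkdir -p pics; cat > h.py <<'E'
import numpy as np, cv2
from plant import r, viewer, nets
def snap(cam,name=None):
    c=viewer.get_calibration(cam); im,d=viewer.get_image(cam)
    if name: cv2.imwrite('pics/'+name+'.png',im[:,:,::-1])
    return im,d,c
def cloud(d,c):
    h,w=d.shape; u,v=np.meshgrid(np.arange(w),np.arange(h))
    p=cv2.undistortPoints(np.stack([u,v],-1).reshape(-1,1,2).astype(np.float64),np.array(c['mtx']),np.array(c['dist_coeffs'])).reshape(h,w,2)
    P=np.dstack([p*d[...,None],d]); W=(P-np.array(c['t']))@np.array(c['R']); W[d<=0]=np.nan
    return W
def ray_z(px,c,z):
    p=cv2.undistortPoints(np.array([[px]],float),np.array(c['mtx']),np.array(c['dist_coeffs'])).ravel()
    R=np.array(c['R']);o=-R.T@np.array(c['t']);d=R.T@np.array([p[0],p[1],1]); return o+d*(z-o[2])/d[2]
E
cat > a.py <<'E'
from h import *
np.set_printoptions(precision=4,suppress=True)
s=r.observe(); print(s['time_s'],s['position'],s['ee_rot'],s['gripper_width'],s['wrist_force'])
for cam in ['scene','side']:
    im,d,c=snap(cam,cam+'0'); W=cloud(d,c); np.savez(cam+'0.npz',W=W,im=im,d=d)
    for n in ['arbor','stand','hub','wedge','jar','alcohol','tipbox','tape']:
        print(cam,n,[(np.round(x['bbox']).astype(int).tolist(),round(x['conf'],2)) for x in nets.look_for(cam,n)][:4])
    for n in ['hub','hub_mouth','hub_slot','hub_drive','wedge','arbor_shoulder','arbor']:
        print(cam,n,[(np.round(x['location'],1).tolist(),round(x['conf'],2),) for x in nets.landmark_of(cam,n)][:4])
E
python3 a.py
```

```text
0.0 [ 0.1337 -0.5588  0.2305] [-0.7022 -0.0834  0.7023 -0.0822] 0.999143714164286 [ 0.498  -0.2149  0.5121]
scene arbor [([208, 158, 226, 181], 0.78)]
scene stand [([196, 168, 243, 219], 0.68)]
scene hub [([263, 197, 326, 250], 0.93)]
scene wedge [([377, 231, 451, 256], 0.95), ([490, 212, 526, 308], 0.72)]
scene jar [([189, 227, 223, 275], 0.89)]
scene alcohol [([250, 243, 282, 317], 0.74), ([262, 200, 328, 246], 0.66)]
scene tipbox [([344, 295, 406, 339], 0.63)]
scene tape [([309, 182, 342, 204], 0.7), ([210, 157, 222, 184], 0.23)]
scene hub [([285.1, 231.4], 0.96)]
scene hub_mouth [([287.6, 208.0], 0.94)]
scene hub_slot [([298.0, 231.5], 0.63)]
scene hub_drive [([318.5, 231.0], 0.58)]
scene wedge [([440.7, 254.1], 0.68), ([494.7, 239.7], 0.56), ([269.2, 304.4], 0.37)]
scene arbor_shoulder [([213.1, 179.0], 0.67)]
scene arbor []
side arbor [([304, 308, 326, 357], 0.8)]
side stand [([288, 316, 347, 382], 0.77), ([285, 260, 340, 315], 0.5)]
side hub [([285, 259, 338, 313], 0.95), ([382, 208, 416, 278], 0.38)]
side wedge [([254, 209, 272, 258], 0.76), ([217, 191, 285, 218], 0.62), ([288, 263, 336, 314], 0.49)]
side jar [([391, 276, 423, 328], 0.93)]
side alcohol [([289, 264, 337, 316], 0.63), ([383, 207, 412, 278], 0.61)]
side tipbox [([335, 205, 380, 240], 0.73)]
side tape [([218, 287, 252, 316], 0.77), ([388, 275, 422, 329], 0.19)]
side hub [([308.9, 299.7], 0.93), ([259.0, 229.3], 0.43)]
side hub_mouth [([312.0, 271.2], 0.72)]
side hub_slot [([306.6, 289.4], 0.83)]
side hub_drive [([299.3, 276.3], 0.72)]
side wedge [([224.5, 217.8], 0.82), ([259.5, 229.6], 0.61)]
side arbor_shoulder [([318.6, 332.0], 0.82), ([305.7, 287.5], 0.69), ([240.4, 308.4], 0.19)]
side arbor [([312.1, 354.2], 0.88), ([394.4, 270.5], 0.67)]
```

```bash
python3 - <<'E'
import cv2
a=cv2.imread('pics/scene0.png')[140:350,180:540]; cv2.imwrite('pics/c1.png',cv2.resize(a,None,fx=2.2,fy=2.2,interpolation=cv2.INTER_CUBIC))
a=cv2.imread('pics/side0.png')[180:400,190:450]; cv2.imwrite('pics/c2.png',cv2.resize(a,None,fx=2.6,fy=2.6,interpolation=cv2.INTER_CUBIC))
E
```

```text
(no output)
```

View pics/c1.png

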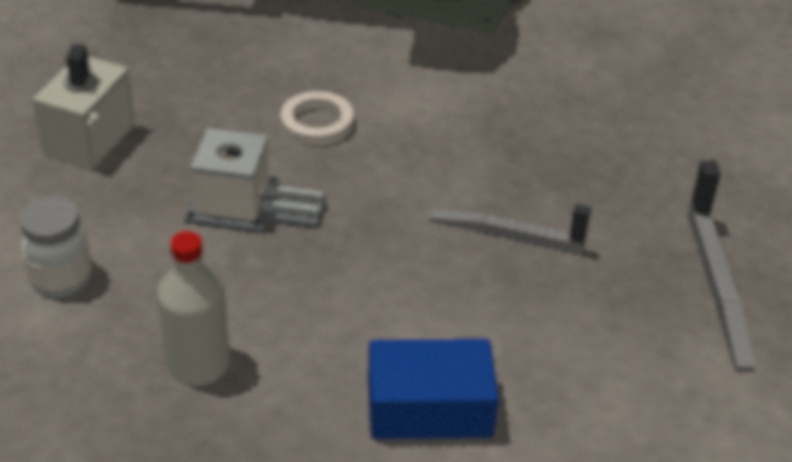

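View pics/c2.png

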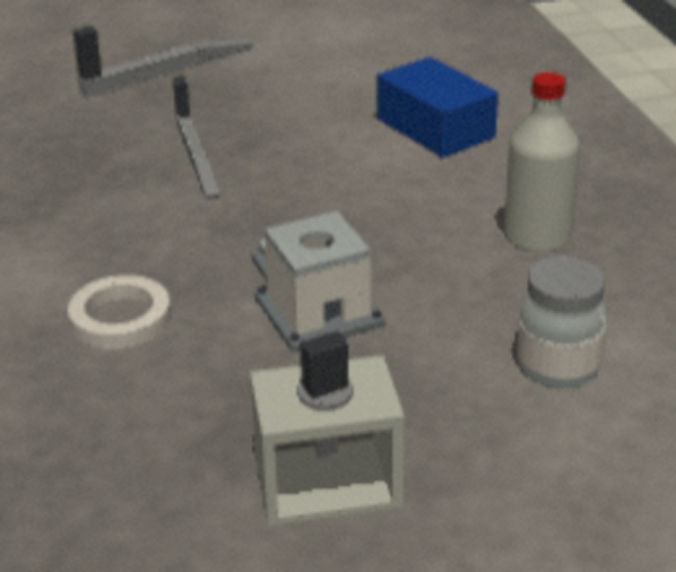

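Candidates for the wedge, in the scene image: the bar at (415,243) and the longer one at (508,260). The smaller one at (415,243) is meant. There is one arbor (217,170) and one hub (290,222). I'll measure these from depth.

```bash
cat > m.py <<'E'
import numpy as np, cv2
np.set_printoptions(precision=4,suppress=True)
def rect(P):
    (c,s,a)=cv2.minAreaRect((P*1000).astype(np.float32)); return np.round(c,1),np.round(s,1),round(a,1),len(P)
for cam,b in {'scene':dict(hub=(255,190,335,255),stand=(190,150,248,225),wedge=(370,222,458,262),big=(480,205,535,312),jar=(185,222,228,280),bot=(245,235,288,320),tape=(305,178,346,208),tip=(340,290,410,342)),
 'side':dict(hub=(280,255,345,318),stand=(280,305,352,385),wedge=(250,205,277,260),big=(215,188,290,219),jar=(388,272,426,332),bot=(380,203,420,280),tape=(213,283,256,318),tip=(332,200,384,243))}.items():
    W=np.load(cam+'0.npz')['W']
    for n,(x0,y0,x1,y1) in b.items():
        P=W[y0:y1,x0:x1].reshape(-1,3); P=P[~np.isnan(P[:,0])]; 
        if n=='hub':
            print(cam,n,'top',rect(P[abs(P[:,2]-.078)<.006][:,:2]),np.median(P[abs(P[:,2]-.078)<.008][:,2]))
            print('   low',rect(P[(P[:,2]>.006)&(P[:,2]<.06)][:,:2]))
        elif n=='stand':
            print(cam,n,'top',rect(P[abs(P[:,2]-.086)<.005][:,:2]),np.median(P[abs(P[:,2]-.086)<.008][:,2]))
            Q=P[P[:,2]>.103];print('   head',Q[:,2].max() if len(Q) else 0,rect(Q[:,:2]), 'top',rect(Q[Q[:,2]>Q[:,2].max()-.006][:,:2]))
        elif n in('wedge','big'):
            Q=P[P[:,2]>.006];print(cam,n,rect(Q[:,:2]),'head',rect(Q[Q[:,2]>.03][:,:2]),Q[:,2].max(), 'tilt',Q[Q[:,2]<.02][:,:2].min(0),Q[Q[:,2]<.02][:,:2].max(0))
        else: Q=P[P[:,2]>.01];print(cam,n,rect(Q[:,:2]),Q[:,2].max())
E
python3 m.py; python3 - <<'E'
from h import *
for c in('scene','side','wrist'):
    k=viewer.get_calibration(c);print(c,np.array(k['mtx'])[0,0],-np.array(k['R']).T@np.array(k['t']))
E
```

```text
scene hub top (array([546. , -84.9]), array([79.3, 72.6]), 10.2, 519) 0.07742062398735461
   low (array([500.9, -84.1]), array([256.9, 209.7]), 18.9, 1389)
scene stand top (array([ 500.3, -296.6]), array([ 76.2, 107.4]), 83.5, 526) 0.08625014955505302
   head 0.13599989863817089 (array([ 502.3, -296.2]), array([35.5, 20.9]), 13.0, 144) top (array([ 503.3, -296.2]), array([30.4, 18.5]), 12.9, 48)
scene wedge (array([475.2, 229.8]), array([108.9, 226. ]), 28.2, 568) head (array([483.6, 303.4]), array([18.4, 22.9]), 87.8, 108) 0.06668316881429526 tilt [0.3815 0.1263] [0.5755 0.3246]
scene big (array([422.8, 447.7]), array([406.5, 109.1]), 3.3, 967) head (array([390.1, 422.3]), array([31.4, 21.9]), 23.6, 225) 0.08857599439246941 tilt [0.2167 0.3899] [0.6253 0.5121]
scene jar (array([ 728.2, -209.2]), array([70.4, 68.2]), 87.8, 1156) 0.09611268010485324
scene bot (array([696.7, -49.3]), array([256.3,  66.2]), 19.5, 1761) 0.17331263498436444
scene tape (array([373.9, -49.4]), array([97.9, 86.9]), 20.5, 403) 0.024692472372228536
scene tip (array([757.3, 220.7]), array([ 86.1, 121. ]), 21.7,
[... 632 characters left out ...]
, 434.5]), array([249.3, 164.9]), 61.6, 634) head (array([427.2, 358.6]), array([ 32.6, 177.2]), 34.7, 210) 0.08386432343713238 tilt [0.3718 0.4076] [0.5955 0.5117]
side jar (array([ 738.2, -143.8]), array([216. ,  69.9]), 76.6, 1443) 0.09377575277649382
side bot (array([783.9,  -5.1]), array([384.2,  65.1]), 78.6, 1465) 0.17186282240643877
side tape (array([371.4, -49.3]), array([89.4, 89.9]), 53.2, 572) 0.022968578358773886
side tip (array([754.1, 217.1]), array([ 86.9, 123.1]), 21.0, 1181) 0.0632372423414021
scene 603.9988201505456 [1.581686   0.43162538 1.01406465]
side 493.80872565587725 [ 0.33904081 -1.00106721  0.68120993]
wrist 421.24569079196226 [ 0.20015136 -0.54383262  0.37373264]
```

```bash
cat >> h.py <<'E'
from scipy.spatial.transform import Rotation as Ro
np.set_printoptions(precision=4,suppress=True)
def st():
    s=r.observe(); R=Ro.from_quat(s['ee_rot']).as_matrix()
    print('t',round(s['time_s'],2),'p',s['position'],'F',s['wrist_force'],'T',s['ft_torque'],'w',round(s['gripper_width'],3),'jawdir deg',round(np.degrees(np.arctan2(R[1,1],R[0,1])),2),'x',R[:,0],'j6',s['joint_positions'][5])
    return s,R
def plan(target,jawdeg):
    """norm shift in tool axes after turn, total turn norm"""
    s,R=st(); cur=np.degrees(np.arctan2(R[1,1],R[0,1]))
    d=(jawdeg-cur+90)%180-90   # world z turn wanted
    turn=np.radians(d)*np.sign(R[2,0])
    R2=R@Ro.from_euler('x',turn).as_matrix()
    dp=np.array(target)-s['position']
    print('turn norm',turn/.12,'| shift now-axes',R.T@dp/.4,'| after turn',R2.T@dp/.4,'dist',np.linalg.norm(dp))
E
python3 - <<'E'
from h import *
plan([.501,-.297,.26],102.5)
k=viewer.get_calibration('wrist');print(np.array(k['R']))
E
```

```text
t 1.6 p [ 0.1338 -0.5592  0.2313] F [ 0.1104 -0.259   0.1591] T [ 0.0678 -0.028   0.0065] w 0.997 jawdir deg -76.55 x [ 0. -0. -1.] j6 -0.019991502540754297
turn norm 0.1383841024430431 | shift now-axes [-0.0717 -0.424  -1.0454] | after turn [-0.0717 -0.4413 -1.0382] dist 0.45214626443843964
[[ 0.2324 -0.9726  0.    ]
 [-0.9355 -0.2235  0.2736]
 [-0.2661 -0.0636 -0.9618]]
```

>>> jog_arm:
  rows:
    - [100, -0.01, -0.05, -0.116, 0.07]
    - [100, -0.01, -0.05, -0.116, 0.07]
    - [100, -0.01, -0.05, -0.116, 0]
    - [100, -0.01, -0.05, -0.116, 0]
    - [100, -0.01, -0.05, -0.116, 0]
    - [100, -0.01, -0.05, -0.116, 0]
    - [100, -0.01, -0.05, -0.116, 0]
    - [100, 0, -0.05, -0.116, 0]
    - [100, 0, -0.04, -0.11, 0]
    - [100, 0, 0, 0, 0]

```text
time_s: 2.85
position: [0.5025, -0.2948, 0.2589]
ee_rot: [0.703, 0.079, -0.703, 0.078]
wrist_force: [-0.4, 0.0, -0.2]
gripper_width: 0.998
```

```bash
cat > w.py <<'E'
import sys
from h import *
st(); im,d,c=snap('wrist',sys.argv[1]); W=cloud(d,c); np.savez(sys.argv[1]+'.npz',W=W,im=im)
def rect(P): (q,s,a)=cv2.minAreaRect((P*1000).astype(np.float32)); return np.round(q,1),np.round(s,1),round(a,1),len(P)
P=W.reshape(-1,3);P=P[~np.isnan(P[:,0])]
for n,c0,rad,z0,z1 in [('head',(.501,-.297),.04,.122,.142),('stand',(.501,-.297),.075,.08,.092),('hubtop',(.5455,-.0855),.06,.072,.084),('wedge',(.475,.22),.14,.012,.03),('wedgehead',(.482,.302),.04,.05,.072)]:
    Q=P[(np.hypot(*(P[:,:2]-c0).T)<rad)&(P[:,2]>z0)&(P[:,2]<z1)]
    if len(Q)>30: print(n,rect(Q[:,:2]),'z med',np.median(Q[:,2]))
E
python3 w.py w1
```

```text
t 2.85 p [ 0.5025 -0.2948  0.2589] F [-0.3883  0.0276 -0.2334] T [-0.0083 -0.0261 -0.0209] w 0.998 jawdir deg -77.27 x [ 0.0003  0.0004 -1.    ] j6 0.7979836729896947
head (array([ 499.1, -298.9]), array([30.2, 17.5]), 12.8, 1229) z med 0.13168870665549848
stand (array([ 498.6, -298.7]), array([ 70.3, 100.8]), 85.8, 9836) z med 0.08590417660005087
hubtop (array([543.7, -85.9]), array([70.7, 72.2]), 10.4, 7826) z med 0.07774049867675456
```

View pics/w1.png

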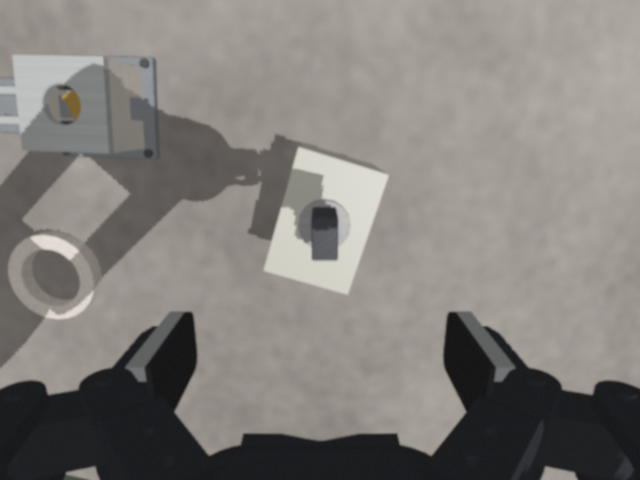

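Head at (0.499,-0.299), top at z 0.132, which matches the sizes given; hub at image (60,105), stand at (325,220). I'll look straight down the bore before picking the arbor up.

```bash
python3 - <<'E'
from h import *
k=viewer.get_calibration('wrist');print(-np.array(k['R']).T@np.array(k['t']))
plan([.4774,-.101,.19],102.7)
E
```

```text
[ 0.5678 -0.2813  0.4013]
t 2.9 p [ 0.501  -0.2958  0.2589] F [ 0.3022 -0.7717 -0.4052] T [-0.0068  0.0205 -0.0019] w 0.999 jawdir deg -77.36 x [-0.0008 -0.     -1.    ] j6 0.7975538040015645
turn norm -0.009167187178912068 | shift now-axes [ 0.1724 -0.4881 -0.049 ] | after turn [ 0.1724 -0.488  -0.0496] dist 0.20796723420351654
```

>>> jog_arm:
  rows:
    - [100, 0.034, -0.122, -0.012, 0]
    - [100, 0.045, -0.122, -0.012, 0]
    - [100, 0.045, -0.122, -0.012, 0]
    - [100, 0.048, -0.122, -0.013, 0]
    - [100, 0, 0, 0, 0]

```text
time_s: 3.52
position: [0.4748, -0.1001, 0.1894]
ee_rot: [-0.701, -0.078, 0.704, -0.077]
wrist_force: [-0.1, -0.1, -0.4]
gripper_width: 1.005
```

```bash
python3 w.py w2; python3 - <<'E'
import cv2,numpy as np
a=cv2.imread('pics/w2.png'); W=np.load('w2.npz')['W']
m=np.hypot(W[...,0]-.544,W[...,1]+.086)<.05
ys,xs=np.where(m); print(xs.min(),xs.max(),ys.min(),ys.max())
# bore: deep pixels
b=np.hypot(W[...,0]-.544,W[...,1]+.086)<.022
P=W[b&(W[...,2]<.07)]; print('bore pts',len(P),np.percentile(P[:,2],[5,25,50,75,95]))
E
```

```text
t 3.52 p [ 0.4748 -0.1001  0.1894] F [-0.1103 -0.1461 -0.4226] T [-0.0304 -0.0192 -0.0146] w 1.005 jawdir deg -77.37 x [-0.0039  0.0008 -1.    ] j6 1.1188238031639077
stand (array([ 498.6, -298.4]), array([ 72.2, 100.9]), 85.8, 8880) z med 0.08583673432366351
hubtop (array([543.8, -85.8]), array([70.5, 70.4]), 9.8, 12891) z med 0.07777438484997305
253 387 51 186
bore pts 1996 [0.00938973 0.03483535 0.03570925 0.03649175 0.06810355]
```

```bash
python3 - <<'E'
import cv2,numpy as np
a=cv2.imread('pics/w2.png')[40:200,230:410]; W=np.load('w2.npz')['W']
cv2.imwrite('pics/c3.png',cv2.resize(a,None,fx=3.5,fy=3.5,interpolation=cv2.INTER_CUBIC))
rim=W[(np.hypot(W[...,0]-.5438,W[...,1]+.0858)<.025)&(abs(W[...,2]-.078)<.003)]
# bore centre: fit from rim hole in top-plane grid
r_=np.hypot(rim[:,0]-.5438,rim[:,1]+.0858);print('min rim radius',np.percentile(r_,[0,1,5]))
b=np.hypot(W[...,0]-.5438,W[...,1]+.0858)<.014
P=W[b&(W[...,2]<.022)]; print('slot pts',len(P))
(c,s,t)=cv2.minAreaRect((P[:,:2]*1000).astype(np.float32));print(c,s,t)
q=P[:,:2]-P[:,:2].mean(0);u,sv,v=np.linalg.svd(q,full_matrices=False);print('pca',v[0],np.degrees(np.arctan2(v[0,1],v[0,0])),sv,P.mean(0))
E
```

```text
min rim radius [0.01462406 0.0149452  0.01546776]
slot pts 348
(543.627685546875, -85.3619384765625) (20.444732666015625, 12.464296340942383) 40.38761520385742
pca [-0.78376918 -0.62105224] -141.60698491105342 [0.10949513 0.04920415] [ 0.54380991 -0.08551225  0.0098428 ]
```

View pics/c3.png

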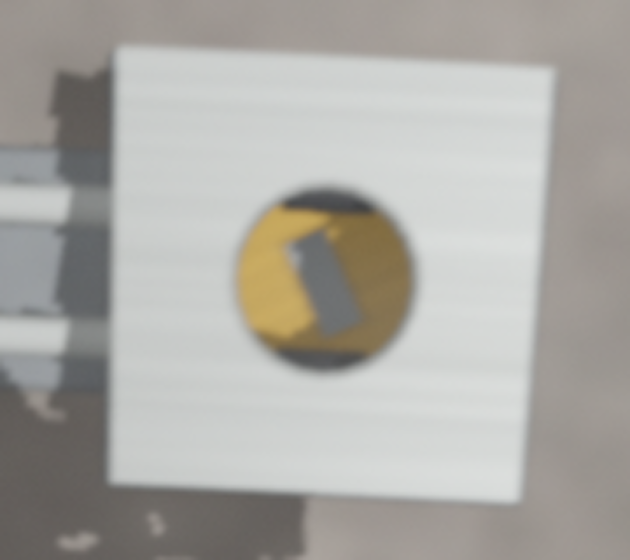

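The bore (crop centre 325,280) shows the key slot's long axis at about 38° in world, roughly 0.5 rad from the hub's x of 9.8°, which is within range. Now I'll pick up the arbor.

```bash
python3 - <<'E'
from h import *
plan([.499,-.2988,.19],102.8)
E
```

```text
t 3.58 p [ 0.4762 -0.1017  0.1904] F [ 0.4957 -0.7969  0.2089] T [ 0.0009  0.0268 -0.0269] w 1.001 jawdir deg -77.43 x [-0.0011 -0.0006 -1.    ] j6 1.1183424773165536
turn norm -0.03387955177624872 | shift now-axes [0.0012 0.4933 0.0515] | after turn [0.0012 0.4931 0.0535] dist 0.19840954658512347
```

>>> jog_arm:
  rows:
    - [100, 0, 0.123, 0.0134, -0.034]
    - [100, 0, 0.123, 0.0134, 0]
    - [100, 0, 0.123, 0.0134, 0]
    - [100, 0, 0.123, 0.0134, 0]
    - [100, 0, 0, 0, 0]
  newtons: 80

```text
time_s: 4.2
position: [0.4991, -0.3038, 0.1908]
ee_rot: [0.703, 0.075, -0.703, 0.077]
wrist_force: [0.3, 0.0, -0.4]
gripper_width: 0.999
```

```bash
python3 - <<'E'
from h import *
plan([.499,-.2988,.097],102.8)
E
```

```text
t 4.2 p [ 0.4991 -0.3038  0.1908] F [ 0.3347  0.0422 -0.3784] T [ 0.0783  0.0068 -0.0483] w 0.999 jawdir deg -77.63 x [ 0.0013 -0.0024 -1.    ] j6 0.7896694960575628
turn norm -0.06279128921111062 | shift now-axes [ 0.2345 -0.0129 -0.0023] | after turn [ 0.2345 -0.0129 -0.0024] dist 0.09393956648264033
```

>>> jog_arm:
  rows:
    - [100, 0, 0, 0, 0]
    - [100, 0.07, 0, 0, 0]
    - [100, 0.06, 0, 0, 0]
    - [100, 0, 0, 0, 0]

```text
time_s: 4.7
position: [0.4982, -0.297, 0.1373]
ee_rot: [-0.702, -0.08, 0.704, -0.078]
wrist_force: [0.8, 0.6, -0.1]
gripper_width: 1.003
```

```bash
python3 - <<'E'
from h import *
plan([.499,-.2988,.097],102.8)
viewer.get_image('side');plan([.499,-.2988,.097],102.8)
E
```

```text
t 4.7 p [ 0.4982 -0.297   0.1373] F [ 0.8131  0.5928 -0.0912] T [0.0091 0.0056 0.0129] w 1.003 jawdir deg -77.22 x [-0.0035  0.0022 -1.    ] j6 0.7903921927370487
turn norm -0.0029372290506287273 | shift now-axes [ 0.1007  0.0052 -0.0013] | after turn [ 0.1007  0.0052 -0.0013] dist 0.04032321470070927
t 4.75 p [ 0.4992 -0.2977  0.1387] F [ 0.1838  0.4675 -0.304 ] T [ 0.0407 -0.0031  0.0264] w 0.998 jawdir deg -77.23 x [-0.0008  0.0004 -1.    ] j6 0.7903834259532061
turn norm -0.0036486655380548083 | shift now-axes [0.1042 0.0027 0.0011] | after turn [0.1042 0.0027 0.0011] dist 0.041679683740331076
```

>>> jog_arm:
  rows:
    - [100, 0.055, 0.002, 0, 0]
    - [100, 0.048, 0, 0, 0]
    - [60, 0, 0, 0, 0]
    - [20, 0, 0, 0, 0]
    - [0, 0, 0, 0, 0]
    - [0, 0, 0, 0, 0]
    - [0, 0, 0, 0, 0]
    - [0, 0, 0, 0, 0]
  newtons: 80

```text
time_s: 5.75
position: [0.5002, -0.2994, 0.0984]
ee_rot: [0.703, 0.078, -0.702, 0.079]
wrist_force: [-0.6, 1.0, 5.9]
gripper_width: 0.202
```

>>> jog_arm:
  rows:
    - [0, -0.04, 0, 0, 0]
    - [0, -0.1, 0, 0, 0]
    - [0, -0.11, 0, 0, 0]
    - [0, 0, 0, 0, 0]

```text
time_s: 6.25
position: [0.5015, -0.3004, 0.2013]
ee_rot: [0.705, 0.076, -0.7, 0.08]
wrist_force: [-0.1, -0.4, -3.7]
gripper_width: 0.198
```

```bash
python3 - <<'E'
from h import *
plan([.5438,-.0857,.20],128.4)
im,d,c=snap('wrist','w3')
E
```

```text
t 6.25 p [ 0.5015 -0.3004  0.2013] F [-0.0779 -0.4054 -3.6713] T [-0.0432 -0.0157  0.0018] w 0.198 jawdir deg -77.28 x [ 0.007  -0.0046 -1.    ] j6 0.789433958507264
turn norm -3.7345774005347083 | shift now-axes [ 0.0016 -0.5004 -0.2215] | after turn [ 0.0016 -0.355  -0.4164] dist 0.21888201256033085
```

View pics/w3.png

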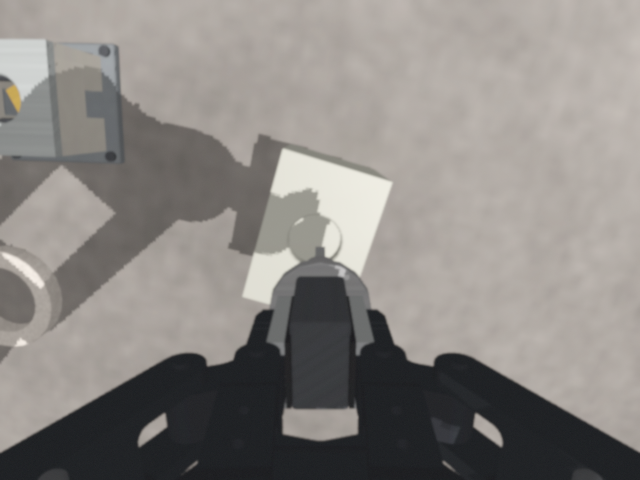

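>>> jog_arm:
  rows:
    - [0, 0, 0, 0, -0.93]
    - [0, 0, 0, 0, -0.93]
    - [0, 0, 0, 0, -0.93]
    - [0, 0, 0, 0, -0.93]
    - [0, 0, 0, 0, 0]
    - [0, 0, -0.088, -0.1, 0]
    - [0, 0, -0.088, -0.1, 0]
    - [0, 0, -0.088, -0.1, 0]
    - [0, 0, -0.088, -0.11, 0]
    - [0, 0, 0, 0, 0]
    - [0, 0, 0, 0, 0]

```text
time_s: 7.68
position: [0.5406, -0.0871, 0.1965]
ee_rot: [-0.667, -0.232, 0.669, -0.232]
wrist_force: [-0.2, -0.7, -2.7]
gripper_width: 0.196
```

```bash
cat > head.py <<'E'
from h import *
A=[]
for i in range(4):
    s=r.observe(); im,d,c=snap('wrist'); W=cloud(d,c); p=s['position']; A.append(np.r_[p,s['wrist_force']])
    P=W[(np.hypot(W[...,0]-p[0],W[...,1]-p[1])<.035)]; z=P[:,2]-p[2]
    Q=P[(z>.026)&(z<.044)]
    if i==3:
        (q,sz,a)=cv2.minAreaRect((Q[:,:2]*1000).astype(np.float32)); print('head',q,sz,a,len(Q),'z',np.median(Q[:,2]))
        F=P[(z<.003)&(z>-.02)];print('lowz',np.percentile(F[:,2],[5,50,95]) if len(F) else 0)
print('mean p,F',np.mean(A,0))
E
python3 - <<'E'
exec(open('head.py').read())
plan([.5438,-.0857,.20],128.4)
E
```

```text
head (540.0864868164062, -88.60488891601562) (30.630321502685547, 60.89552307128906) 39.13683319091797 8617 z 0.23036322504251264
lowz [0.187  0.1903 0.1976]
mean p,F [ 0.5406 -0.0878  0.1967  0.1917 -0.3681 -2.9504]
t 7.88 p [ 0.5407 -0.0883  0.197 ] F [-0.6439 -0.2836 -3.3843] T [-0.0083  0.0179  0.0176] w 0.196 jawdir deg -51.83 x [-0.0006 -0.0002 -1.    ] j6 0.7220288175204502
turn norm -0.033234188470698575 | shift now-axes [-0.0074 -0.0004 -0.01  ] | after turn [-0.0074 -0.0003 -0.01  ] dist 0.004980799128860868
```

>>> jog_arm:
  rows:
    - [0, 0, 0.001, -0.012, 0]
    - [0, 0.05, 0, 0, 0]
    - [0, 0.07, 0, 0, 0]
    - [0, 0.06, 0, 0, 0]
    - [0, 0, 0, 0, 0]
    - [0, 0, 0, 0, 0]

```text
time_s: 8.62
position: [0.546, -0.0848, 0.1263]
ee_rot: [0.669, 0.231, -0.667, 0.232]
wrist_force: [-0.1, -0.6, -3.3]
gripper_width: 0.195
```

```bash
python3 head.py
```

```text
head (545.3150024414062, -85.0498046875) (30.71302604675293, 60.9539680480957) 38.50625991821289 8605 z 0.15997433120349186
lowz [0.1165 0.1199 0.1272]
mean p,F [ 0.5461 -0.0847  0.1265 -0.066  -0.1304 -3.1312]
```

>>> jog_arm:
  rows:
    - [0, 0, 0, 0.004, 0]
    - [0, 0.02, 0, 0, 0]
    - [0, 0.015, 0, 0, 0]
    - [0, 0.008, 0, 0, 0]
    - [0, 0, 0, 0, 0]

```text
time_s: 9.45
position: [0.5436, -0.0854, 0.1076]
ee_rot: [-0.668, -0.232, 0.668, -0.232]
wrist_force: [0.5, -0.3, -2.0]
gripper_width: 0.2
```

>>> jog_arm:
  rows:
    - [0, 0.005, 0, 0, 0]
    - [0, 0.005, 0, 0, 0]
    - [0, 0, 0, 0, 0]

```text
time_s: 9.82
position: [0.5438, -0.0854, 0.104]
ee_rot: [-0.668, -0.232, 0.668, -0.232]
wrist_force: [-0.3, 0.1, -2.7]
gripper_width: 0.202
```

```bash
python3 head.py
```

```text
head (548.1078491210938, -82.28314208984375) (41.61461639404297, 45.175289154052734) 80.41817474365234 8605 z 0.13762710612009796
lowz [0.0941 0.0975 0.1048]
mean p,F [ 0.5439 -0.0854  0.1041  0.1466  0.0127 -2.8856]
```

>>> jog_arm:
  rows:
    - [0, 0.005, 0, 0, 0]
    - [0, 0.005, 0, 0, 0]
    - [0, 0, 0, 0, 0]

```text
time_s: 10.4
position: [0.5439, -0.0854, 0.0999]
ee_rot: [0.668, 0.232, -0.668, 0.232]
wrist_force: [0.4, -0.2, -3.8]
gripper_width: 0.2
```

>>> jog_arm:
  rows:
    - [0, 0.005, 0, 0, 0]
    - [0, 0, 0, 0, 0]

```text
time_s: 10.65
position: [0.5441, -0.0855, 0.098]
ee_rot: [0.668, 0.232, -0.668, 0.232]
wrist_force: [1.2, 0.4, -3.1]
gripper_width: 0.198
```

The tang is already below the ring level, with no load. I'll keep going against the jaws.

>>> jog_arm:
  rows:
    - [0, 0.004, 0, 0, 0]
    - [0, 0.003, 0, 0, 0]
    - [0, 0, 0, 0, 0]

```text
time_s: 11.02
position: [0.5442, -0.0855, 0.0953]
ee_rot: [0.668, 0.232, -0.668, 0.232]
wrist_force: [1.6, 0.6, -2.9]
gripper_width: 0.198
```

>>> jog_arm:
  rows:
    - [0, 0.0025, 0, 0, 0]
    - [0, 0.0025, 0, 0, 0]
    - [0, 0, 0, 0, 0]

```text
time_s: 11.4
position: [0.5443, -0.0855, 0.0934]
ee_rot: [0.668, 0.232, -0.668, 0.232]
wrist_force: [2.7, 0.0, -1.6]
gripper_width: 0.198
```

>>> jog_arm:
  rows:
    - [0, 0.0025, 0, 0, 0]
    - [0, 0, 0, 0, 0]

```text
time_s: 11.65
position: [0.5443, -0.0855, 0.0924]
ee_rot: [0.668, 0.232, -0.668, 0.232]
wrist_force: [3.5, 1.3, -1.6]
gripper_width: 0.2
```

>>> jog_arm:
  rows:
    - [0, 0.0025, 0, 0, 0]
    - [0, 0, 0, 0, 0]

```text
time_s: 11.9
position: [0.5443, -0.0855, 0.0914]
ee_rot: [0.668, 0.232, -0.668, 0.232]
wrist_force: [3.7, 0.4, -1.2]
gripper_width: 0.2
```

>>> jog_arm:
  rows:
    - [0, 0.0025, 0, 0, 0]
    - [0, 0, 0, 0, 0]

```text
time_s: 12.15
position: [0.5444, -0.0855, 0.0905]
ee_rot: [0.668, 0.232, -0.668, 0.232]
wrist_force: [4.8, 0.9, -0.8]
gripper_width: 0.199
```

>>> jog_arm:
  rows:
    - [0, 0.0025, 0.001, -0.001, 0]
    - [0, 0, 0, 0, 0]

```text
time_s: 12.4
position: [0.5444, -0.0855, 0.0904]
ee_rot: [0.668, 0.232, -0.668, 0.232]
wrist_force: [2.1, 0.8, 7.2]
gripper_width: 0.198
```

>>> jog_arm:
  rows:
    - [0, 0.0025, 0, 0, 0]
    - [0, 0, 0, 0, 0]

```text
time_s: 12.65
position: [0.5444, -0.0855, 0.0904]
ee_rot: [0.668, 0.232, -0.668, 0.232]
wrist_force: [0.0, 1.1, 13.0]
gripper_width: 0.2
```

>>> jog_arm:
  rows:
    - [0, 0.0025, 0, 0, 0]
    - [0, 0, 0, 0, 0]

```text
time_s: 12.9
position: [0.5445, -0.0855, 0.0904]
ee_rot: [0.668, 0.232, -0.668, 0.232]
wrist_force: [-1.5, 1.6, 19.6]
gripper_width: 0.203
```

```bash
python3 head.py
```

```text
head (542.94921875, -84.56805419921875) (30.657649993896484, 63.73020935058594) 38.62393569946289 8620 z 0.12389385171793754
lowz [0.0769 0.078  0.0843]
mean p,F [ 0.5444 -0.0855  0.0904 -2.4205  1.5957 19.8929]
```

Head top at 0.1239 and flange top at about 0.084 both match home. I'll ease off the push and let go.

>>> jog_arm:
  rows:
    - [0, -0.005, 0, 0, 0]
    - [0, 0, 0, 0, 0]
    - [25, 0, 0, 0, 0]
    - [60, 0, 0, 0, 0]
    - [60, 0, 0, 0, 0]
    - [60, 0, 0, 0, 0]

```text
time_s: 13.85
position: [0.544, -0.0855, 0.0889]
ee_rot: [-0.668, -0.232, 0.668, -0.232]
wrist_force: [0.2, 0.0, 0.7]
gripper_width: 0.598
```

```bash
cat > fl.py <<'E'
from h import *
s,_=st(); im,d,c=snap('wrist'); W=cloud(d,c); P=W.reshape(-1,3);P=P[~np.isnan(P[:,0])]
q=np.hypot(P[:,0]-.5438,P[:,1]+.0857); a=np.arctan2(P[:,1]+.0857,P[:,0]-.5438)
for n,m in [('flange',(q<.0195)&(P[:,2]<.105)&(P[:,2]>.07)),('hubtop',(q>.024)&(q<.034)&(abs(P[:,2]-.078)<.004)),('headtop',(q<.014)&(P[:,2]>.11))]:
    print(n,m.sum(),np.percentile(P[m][:,2],[10,25,50,75,90]) if m.any() else '')
m=(q<.03)&(P[:,2]>.118)&(P[:,2]<.14);(c0,s0,a0)=cv2.minAreaRect((P[m][:,:2]*1000).astype(np.float32));print(c0,s0,a0)
E
python3 fl.py
```

```text
t 13.85 p [ 0.544  -0.0855  0.0889] F [0.2024 0.0146 0.749 ] T [-0.0337  0.0669 -0.0058] w 0.598 jawdir deg -51.7 x [-0.0012  0.     -1.    ] j6 0.7257541970213296
flange 4390 [0.0829 0.0835 0.0841 0.0851 0.0979]
hubtop 8381 [0.0771 0.0774 0.0778 0.0782 0.0786]
headtop 9435 [0.1234 0.1238 0.161  0.1691 0.1722]
(543.5897827148438, -85.3685302734375) (30.97789764404297, 58.058719635009766) 35.81877136230469
```

Home and let go: the flange top is 6.3 mm above the hub top, where 6 is nominal. Next, raise and go over the wedge.

>>> jog_arm:
  rows:
    - [60, -0.03, 0, 0, 0]
    - [60, -0.1, 0, 0, 0]
    - [60, -0.14, 0, 0, 0]
    - [60, -0.1, 0, 0, 0]
    - [60, 0, 0, 0, -1]
    - [60, 0, 0, 0, -1]
    - [100, 0, 0, 0, -1]
    - [100, 0, 0, 0, -1]
    - [100, 0, 0, 0, -1]
    - [100, 0, 0, 0, -1]
    - [100, 0, 0, 0, -1]
    - [100, 0, 0, 0, -1]
    - [100, 0, 0, 0, -0.5]
    - [100, 0, 0, 0, 0]

```text
time_s: 15.65
position: [0.5444, -0.0855, 0.2381]
ee_rot: [0.47, 0.528, -0.47, 0.529]
wrist_force: [0.9, 0.7, 0.2]
gripper_width: 1.001
```

```bash
python3 - <<'E'
from h import *
plan([.485,.22,.24],7)
E
```

```text
t 15.65 p [ 0.5444 -0.0855  0.2381] F [0.868  0.6563 0.1565] T [ 0.0501  0.0137 -0.0161] w 1.001 jawdir deg 6.7 x [ 0.0009 -0.0003 -1.    ] j6 -0.2935371571323379
turn norm -0.043300989522691256 | shift now-axes [-0.0052 -0.0584 -0.7759] | after turn [-0.0052 -0.0544 -0.7762] dist 0.3112502177326799
```

>>> jog_arm:
  rows:
    - [100, 0, -0.01, -0.13, 0]
    - [100, 0, -0.01, -0.13, 0]
    - [100, 0, -0.01, -0.13, 0]
    - [100, 0, -0.01, -0.13, 0]
    - [100, 0, -0.009, -0.13, 0]
    - [100, 0, -0.009, -0.126, 0]
    - [100, 0, 0, 0, 0]
    - [100, 0, 0, 0, 0]

```text
time_s: 16.65
position: [0.4849, 0.2196, 0.2375]
ee_rot: [0.47, 0.528, -0.47, 0.529]
wrist_force: [-0.4, -0.7, -1.0]
gripper_width: 0.999
```

```bash
python3 w.py w4; python3 - <<'E'
from h import *
W=np.load('w4.npz')['W'];P=W.reshape(-1,3);P=P[~np.isnan(P[:,0])]
P=P[(P[:,0]>.42)&(P[:,0]<.54)&(P[:,1]>.1)&(P[:,1]<.34)]
Q=P[(P[:,2]>.007)&(P[:,2]<.022)][:,:2]
l=cv2.fitLine((Q*1000).astype(np.float32),cv2.DIST_HUBER,0,.01,.01).ravel();print('bar n',len(Q),l,np.degrees(np.arctan2(l[1],l[0])),'y rng',np.percentile(Q,[0,1,99,100],axis=0))
H=P[(P[:,2]>.056)&(P[:,2]<.068)];(a,b,t)=cv2.minAreaRect((H[:,:2]*1000).astype(np.float32));print('head',a,b,t,np.median(H[:,2]),len(H))
print('tip z',np.median(P[(P[:,1]<Q[:,1].min()+.01)&(P[:,2]>.004)][:,2]))
E
```

```text
t 16.65 p [0.4849 0.2196 0.2375] F [-0.3811 -0.667  -0.9633] T [ 0.0163  0.0824 -0.0263] w 0.999 jawdir deg 6.74 x [ 0.0003 -0.0007 -1.    ] j6 0.28679348147806033
wedge (array([481.2, 227. ]), array([ 14. , 131.9]), 1.8, 2260) z med 0.016557117554577803
wedgehead (array([478.8, 301.9]), array([14. , 18.3]), 1.8, 506) z med 0.061754130991716366
bar n 2636 [  0.0337  -0.9994 481.3488 222.8955] -88.07037 y rng [[0.4721 0.1361]
 [0.4731 0.1439]
 [0.4896 0.2915]
 [0.4908 0.2932]]
head (478.822021484375, 301.90228271484375) (14.040151596069336, 18.314559936523438) 1.766897439956665 0.06175544464764872 505
tip z 0.006673274232723587
```

View pics/w4.png

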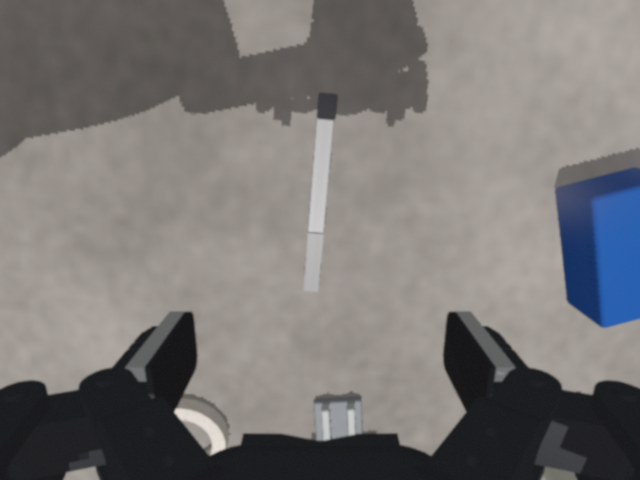

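The picture shows the small wedge with its head at (327,105) and tip at (312,290). Its head is 14x18 mm and 62 mm high, so this is the right one.

```bash
python3 - <<'E'
from h import *
plan([.4788,.3019,.11],1.85)
E
```

```text
t 16.7 p [0.4851 0.2192 0.2375] F [-0.2762 -0.0127  0.5284] T [-0.0182 -0.0246  0.0373] w 1.002 jawdir deg 6.68 x [ 0.0002 -0.0006 -1.    ] j6 0.28674743839407185
turn norm 0.7027569709792033 | shift now-axes [ 0.3186  0.0085 -0.2074] | after turn [ 0.3186 -0.009  -0.2074] dist 0.15209381448245343
```

>>> jog_arm:
  rows:
    - [100, 0, 0, 0, 0.7]
    - [100, 0.06, -0.003, -0.07, 0]
    - [100, 0.08, -0.003, -0.07, 0]
    - [100, 0.09, -0.003, -0.067, 0]
    - [100, 0.09, 0, 0, 0]
    - [100, 0, 0, 0, 0]
  newtons: 100

```text
time_s: 17.45
position: [0.4773, 0.3005, 0.1069]
ee_rot: [0.49, 0.508, -0.494, 0.507]
wrist_force: [-1.0, -0.0, 0.5]
gripper_width: 0.999
```

```bash
python3 - <<'E'
from h import *
plan([.4788,.3019,.026],1.85);viewer.get_image('side');plan([.4788,.3019,.026],1.85)
E
```

```text
t 17.45 p [0.4773 0.3005 0.1069] F [-0.9614 -0.0433  0.4768] T [-0.04    0.0492  0.0015] w 0.999 jawdir deg 1.83 x [-0.0055 -0.0037 -1.    ] j6 0.5099956060433652
turn norm -0.0033277614521156013 | shift now-axes [ 0.2023  0.0049 -0.0041] | after turn [ 0.2023  0.0049 -0.0041] dist 0.08094100781560579
t 17.5 p [0.4787 0.3013 0.1089] F [0.0044 0.6695 0.7794] T [-0.027  -0.0223  0.0089] w 0.998 jawdir deg 1.82 x [-0.0017 -0.0013 -1.    ] j6 0.50999482711251
turn norm -0.004488169075507166 | shift now-axes [ 0.2073  0.0006 -0.0018] | after turn [ 0.2073  0.0006 -0.0018] dist 0.08293359688606358
```

Centred over the head. Descend and grip, then lift a little.

>>> jog_arm:
  rows:
    - [100, 0.08, 0, 0, 0]
    - [100, 0.09, 0, 0, 0]
    - [100, 0.036, 0, 0, 0]
    - [60, 0, 0, 0, 0]
    - [20, 0, 0, 0, 0]
    - [0, 0, 0, 0, 0]
    - [0, 0, 0, 0, 0]
    - [0, 0, 0, 0, 0]
    - [0, 0, 0, 0, 0]
  newtons: 100

```text
time_s: 18.62
position: [0.4791, 0.303, 0.0279]
ee_rot: [0.492, 0.508, -0.491, 0.509]
wrist_force: [-0.8, 0.3, 5.9]
gripper_width: 0.148
```

```bash
python3 - <<'E'
from h import *
s,R=st()
yaw=np.radians(9.8);hub=np.array([.5438,-.0857]);uy=np.array([-np.sin(yaw),np.cos(yaw)])
print('target 210mm',hub+.21*uy); plan([*(hub+.21*uy),.085],9.8)
E
```

```text
t 18.62 p [0.4791 0.303  0.0279] F [-0.8245  0.3046  5.9114] T [-0.0808  0.1617  0.0301] w 0.148 jawdir deg 1.94 x [ 0.0016  0.0008 -1.    ] j6 0.5100681828489625
target 210mm [0.5081 0.1212]
t 18.62 p [0.4791 0.303  0.0279] F [-0.8245  0.3046  5.9114] T [-0.0808  0.1617  0.0301] w 0.148 jawdir deg 1.94 x [ 0.0016  0.0008 -1.    ] j6 0.5100681828489625
turn norm -1.1433182644164497 | shift now-axes [-0.1431  0.0571  0.4566] | after turn [-0.1431 -0.0058  0.4601] dist 0.19275431967574996
```

>>> jog_arm:
  rows:
    - [0, -0.03, 0, 0, 0]
    - [0, -0.06, 0, 0, 0]
    - [0, -0.055, 0, 0, -0.57]
    - [0, 0, 0, 0, -0.57]
    - [0, 0, 0, 0, 0]
    - [0, 0, 0, 0, 0]

```text
time_s: 19.38
position: [0.4781, 0.3024, 0.0845]
ee_rot: [0.456, 0.541, -0.456, 0.54]
wrist_force: [0.5, -1.0, -2.3]
gripper_width: 0.149
```

```bash
cat > wd.py <<'E'
from h import *
A=[]
for i in range(4):
    s=r.observe(); A.append(np.r_[s['position'],s['wrist_force']]); im,d,c=snap('wrist')
R=Ro.from_quat(s['ee_rot']).as_matrix(); p=np.mean(A,0)[:3]; print('mean',np.mean(A,0),'jaw',np.degrees(np.arctan2(R[1,1],R[0,1])))
W=cloud(d,c);P=W.reshape(-1,3);P=P[~np.isnan(P[:,0])]
# hub frame coords
yaw=np.radians(9.8);ux=np.array([np.cos(yaw),np.sin(yaw)]);uy=np.array([-ux[1],ux[0]])
print('TCP in hub',(p[:2]-[.5438,-.0857])@ux,(p[:2]-[.5438,-.0857])@uy)
# along tool z (towards tip)
e=R[:2,2]/np.linalg.norm(R[:2,2]); f=R[:2,1]/np.linalg.norm(R[:2,1]); q=(P[:,:2]-p[:2]); a=q@e; b=q@f; z=P[:,2]
for a0 in range(20,175,15):
    m=(a>a0/1000)&(a<(a0+8)/1000)&(abs(b)<.011)&(z>p[2]-.045)&(z<p[2]+.01)
    if m.sum()>8: print(a0+4,m.sum(),'b mid',(np.percentile(b[m],3)+np.percentile(b[m],97))/2*1000,'z rel TCP',np.median(z[m])-p[2],'world z',np.median(z[m]))
E
python3 wd.py; python3 - <<'E'
from h import *
plan([.5081,.1212,.085],9.8)
E
```

```text
mean [ 0.4782  0.3025  0.0845  0.2868 -0.5797 -1.9224] jaw 9.740628086479644
TCP in hub 0.0014644965498353951 0.3936792868110713
39 116 b mid -0.9223380586368172 z rel TCP -0.01103438624127992 world z 0.07348279826193721
54 501 b mid -0.8374063214110264 z rel TCP -0.01117178102997575 world z 0.07334540347324138
t 19.57 p [0.4784 0.3026 0.0846] F [ 0.7862  1.0121 -1.6316] T [ 0.1026 -0.0021  0.0044] w 0.15 jawdir deg 9.75 x [-0.0006 -0.0004 -1.    ] j6 0.37358181416026187
turn norm -0.007710732534489647 | shift now-axes [-0.0009 -0.0035  0.4594] | after turn [-0.0009 -0.004   0.4594] dist 0.18377373548136722
```

>>> jog_arm:
  rows:
    - [0, 0, -0.001, 0.105, 0]
    - [0, 0, -0.001, 0.118, 0]
    - [0, 0, -0.001, 0.118, 0]
    - [0, 0, -0.001, 0.118, 0]
    - [0, 0, 0, 0, 0]
    - [0, 0, 0, 0, 0]

```text
time_s: 20.32
position: [0.5081, 0.1217, 0.0848]
ee_rot: [0.456, 0.541, -0.456, 0.54]
wrist_force: [0.1, -0.0, -1.8]
gripper_width: 0.148
```

```bash
python3 wd.py; python3 - <<'E'
from h import *
st(); im,d,c=snap('wrist','w5');W=cloud(d,c);P=W.reshape(-1,3);P=P[~np.isnan(P[:,0])]
yaw=np.radians(9.8);ux=np.array([np.cos(yaw),np.sin(yaw)]);uy=np.array([-ux[1],ux[0]]);q=P[:,:2]-[.5438,-.0857];X=q@ux;Y=q@uy
for y0 in range(40,104,8):
    m=(Y>y0/1000)&(Y<(y0+8)/1000)&(abs(X)<.02)
    rail=m&(abs(P[:,2]-.022)<.004); fl=m&(abs(P[:,2]-.01)<.003)
    print(y0,m.sum(),'rail',rail.sum(),X[rail].min()*1e3 if rail.any() else 0,X[rail].max()*1e3 if rail.any() else 0,'floor',fl.sum(),(np.percentile(X[fl],[2,98])*1e3 if fl.sum()>5 else 0))
E
```

```text
mean [ 0.508   0.1222  0.0848  0.5022  0.19   -2.0442] jaw 9.852241912615849
TCP in hub 0.00015224952423890242 0.21095406764968364
39 140 b mid -1.1232759208825924 z rel TCP -0.011004930861047521 world z 0.07382198652469073
54 502 b mid -0.9493729949771392 z rel TCP -0.011172509718331669 world z 0.07365440766740658
t 20.52 p [0.508  0.1225 0.0848] F [ 0.3553 -0.2631 -2.2413] T [0.0923 0.0116 0.0294] w 0.147 jawdir deg 9.86 x [-0.  0. -1.] j6 0.04248488060311723
40 0 rail 0 0 0 floor 0 0
48 0 rail 0 0 0 floor 0 0
56 0 rail 0 0 0 floor 0 0
64 0 rail 0 0 0 floor 0 0
72 0 rail 0 0 0 floor 0 0
80 0 rail 0 0 0 floor 0 0
88 4 rail 0 0 0 floor 4 0
96 304 rail 59 -17.08943432226205 16.53198638487183 floor 139 [-18.8761  17.1766]
```

View pics/w5.png

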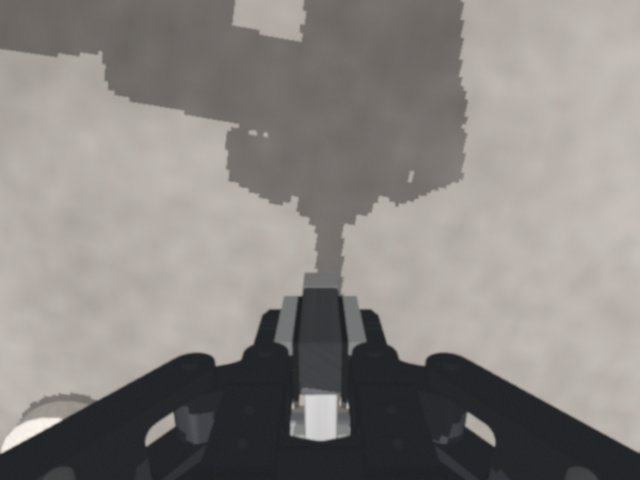

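Wrist picture 7 shows the wedge held squarely at (320,330), but the gripper hides the channel. I'll measure the channel from the earlier clouds.

```bash
python3 - <<'E'
from h import *
yaw=np.radians(9.8);ux=np.array([np.cos(yaw),np.sin(yaw)]);uy=np.array([-ux[1],ux[0]])
for n in ['w1','w2','w4','scene0','side0']:
    W=np.load(n+'.npz')['W'];P=W.reshape(-1,3);P=P[~np.isnan(P[:,0])];q=P[:,:2]-[.5438,-.0857];X=q@ux*1e3;Y=q@uy*1e3
    for y0 in range(40,112,12):
        m=(Y>y0)&(Y<y0+12)&(abs(X)<20);rl=m&(abs(P[:,2]-.022)<.003)
        L=X[rl&(X<0)];Rr=X[rl&(X>0)]
        if len(L)>5 and len(Rr)>5: print(n,y0,len(L),len(Rr),'L',np.percentile(L,[3,97]),'R',np.percentile(Rr,[3,97]))
    t=(abs(P[:,2]-.078)<.0025)&(abs(X)<45)&(abs(Y)<45)
    if t.sum()>500:
        print(n,'hub top edges X',np.percentile(X[t],[.5,99.5]),'Y',np.percentile(Y[t],[.5,99.5]))
        (c,s,a)=cv2.minAreaRect((P[t][:,:2]*1000).astype(np.float32));print(c,s,a)
for cam in('scene','side'):
    im,d,c=snap(cam,cam+'6');W=cloud(d,c);np.savez(cam+'6.npz',W=W)
    P=W.reshape(-1,3);P=P[~np.isnan(P[:,0])];q=P[:,:2]-[.5438,-.0857];X=q@ux*1e3;Y=q@uy*1e3
    for y0 in range(40,200,12):
        m=(Y>y0)&(Y<y0+12)&(abs(X)<25)&(P[:,2]>.05)&(P[:,2]<.085)
        if m.sum()>3: print(cam,y0,m.sum(),'z',np.percentile(P[m][:,2],[10,50,90]),'X',np.percentile(X[m],[3,97]))
E
```

```text
w1 64 12 11 L [-17.0364  -9.7468] R [ 8.8945 16.2755]
w1 76 107 115 L [-16.6469  -9.5552] R [ 8.9177 16.2841]
w1 88 46 15 L [-16.82    -9.7439] R [ 9.3198 16.1176]
w1 hub top edges X [-34.8225  34.6081] Y [-35.5619  34.6635]
(543.7369384765625, -85.85399627685547) (70.73524475097656, 72.16436004638672) 10.421903610229492
w2 40 144 160 L [-16.4677  -9.8487] R [ 9.2355 16.7854]
w2 52 180 197 L [-16.8503  -9.6628] R [ 9.0635 16.3957]
w2 64 194 190 L [-17.2369  -9.5841] R [ 9.1398 16.1516]
w2 76 191 200 L [-17.1064  -9.4509] R [ 8.6169 16.2875]
w2 88 189 204 L [-16.9255  -9.4671] R [ 8.8171 16.4235]
w2 100 48 50 L [-17.0922  -9.3587] R [ 9.2613 16.4812]
w2 hub top edges X [-34.7812  34.7438] Y [-34.818   34.5065]
(543.8226318359375, -85.75114440917969) (70.45789337158203, 70.42516326904297) 9.770727157592773
w4 64 44 16 L [-16.9905  -9.6137] R [ 9.1025 16.3214]
w4 76 77 74 L [-17.4275 -10.0066] R [ 9.2527 16.5078]
w4 88 80 77 L [-17.4855 -10.3631] R [ 8.6962 15.8406]
w4 100 38 41 L [-17.2624 -10.1637] R [ 8.986  16.1465]
scene0 40 12 9 L [-14.6119  -2.274 ] R [12.1078 19.4885]
scene0 52 
[... 1062 characters left out ...]
X [-7.051   5.0026]
side 64 26 z [0.0628 0.0662 0.068 ] X [-7.0271  7.8293]
side 76 30 z [0.0607 0.0689 0.071 ] X [-6.4799  6.7604]
side 88 26 z [0.063  0.0702 0.072 ] X [-7.0995  7.7123]
side 100 25 z [0.0613 0.0718 0.0739] X [-7.1536  6.1083]
side 112 21 z [0.0641 0.0728 0.0746] X [-7.3002  5.2424]
side 124 23 z [0.0604 0.0716 0.074 ] X [-7.3038  6.5187]
side 136 23 z [0.0608 0.0722 0.0735] X [-6.7915  6.7081]
side 148 23 z [0.0611 0.0722 0.0739] X [-7.3985  5.3754]
side 160 22 z [0.0611 0.0724 0.0743] X [-7.6686  5.1851]
side 172 19 z [0.0628 0.073  0.0752] X [-7.0538  5.542 ]
side 184 23 z [0.0634 0.0724 0.0747] X [-6.9145  4.9143]
side 196 37 z [0.0634 0.0753 0.0827] X [-8.4077  5.8607]
```

>>> jog_arm:
  rows:
    - [0, 0.05, 0, 0, 0]
    - [0, 0.03, 0, 0, 0]
    - [0, 0.02, 0, 0, 0]
    - [0, 0.01, 0, 0, 0]
    - [0, 0, 0, 0, 0]

```text
time_s: 21.3
position: [0.5082, 0.1214, 0.0408]
ee_rot: [0.456, 0.541, -0.456, 0.541]
wrist_force: [-0.3, 1.1, -2.5]
gripper_width: 0.148
```

>>> jog_arm:
  rows:
    - [0, 0.004, 0, 0, 0]
    - [0, 0.003, 0, 0, 0]
    - [0, 0, 0, 0, 0]

```text
time_s: 21.68
position: [0.5081, 0.1214, 0.0382]
ee_rot: [0.456, 0.541, -0.456, 0.541]
wrist_force: [0.5, -0.7, -1.5]
gripper_width: 0.148
```

```bash
python3 wd.py
```

```text
mean [ 0.5082  0.1214  0.0382  0.1553 -0.1185 -1.9695] jaw 9.76770344825342
TCP in hub 0.00013339360753006346 0.21017581439356608
39 124 b mid -1.077582872421478 z rel TCP -0.011002423481946022 world z 0.0271689248748698
54 499 b mid -0.9180687551840448 z rel TCP -0.011140285069482874 world z 0.027031063287332947
69 119 b mid -0.08270839963823909 z rel TCP -0.0383190322756382 world z -0.00014768391882238042
84 118 b mid -0.03893687979014595 z rel TCP -0.03840700427302852 world z -0.00023565591621269662
```

>>> jog_arm:
  rows:
    - [0, 0, 0, 0.02, 0]
    - [0, 0, 0, 0.025, 0]
    - [0, 0, 0, 0.025, 0]
    - [0, 0, 0, 0.025, 0]
    - [0, 0, 0, 0, 0]

```text
time_s: 22.5
position: [0.5147, 0.0831, 0.0381]
ee_rot: [0.456, 0.54, -0.456, 0.54]
wrist_force: [-0.1, -0.1, -1.7]
gripper_width: 0.147
```

>>> jog_arm:
  rows:
    - [0, 0, 0, 0.02, 0]
    - [0, 0, 0, 0.015, 0]
    - [0, 0, 0, 0, 0]

```text
time_s: 22.88
position: [0.517, 0.0698, 0.0381]
ee_rot: [0.456, 0.541, -0.456, 0.541]
wrist_force: [1.2, -0.2, -2.2]
gripper_width: 0.15
```

```bash
python3 wd.py
```

```text
mean [ 0.517   0.0701  0.0381  0.3336  0.3291 -1.6462] jaw 9.768370345934713
TCP in hub 5.693843433767637e-05 0.15807444225283818
39 134 b mid -1.1232262243503566 z rel TCP -0.010960518843556283 world z 0.027112385633159763
54 691 b mid -0.2068591594774835 z rel TCP -0.01145081523463741 world z 0.026622089242078636
69 129 b mid 0.049943148946560156 z rel TCP -0.021999212033679157 world z 0.01607369244303689
```

>>> jog_arm:
  rows:
    - [0, 0, 0, 0.0075, 0]
    - [0, 0, 0, 0.0075, 0]
    - [0, 0, 0, 0.0075, 0]
    - [0, 0, 0, 0.0075, 0]
    - [0, 0, 0, 0, 0]

```text
time_s: 23.7
position: [0.519, 0.0581, 0.0381]
ee_rot: [0.456, 0.541, -0.456, 0.541]
wrist_force: [0.2, 1.1, -1.1]
gripper_width: 0.147
```

>>> jog_arm:
  rows:
    - [0, 0, 0, 0.0075, 0]
    - [0, 0, 0, 0.0075, 0]
    - [0, 0, 0, 0.0075, 0]
    - [0, 0, 0, 0, 0]

```text
time_s: 24.2
position: [0.5204, 0.0493, 0.038]
ee_rot: [0.456, 0.541, -0.456, 0.541]
wrist_force: [0.8, 0.8, -2.0]
gripper_width: 0.15
```

>>> jog_arm:
  rows:
    - [0, 0, 0, 0.0075, 0]
    - [0, 0, 0, 0.0075, 0]
    - [0, 0, 0, 0.0075, 0]
    - [0, 0, 0, 0, 0]

```text
time_s: 24.7
position: [0.5221, 0.04, 0.038]
ee_rot: [0.455, 0.541, -0.456, 0.541]
wrist_force: [0.7, -0.2, -2.4]
gripper_width: 0.151
```

No drive force yet at y≈128 mm; I'll check the arbor's height.

```bash
python3 wd.py|head -2; cat > ah.py <<'E'
from h import *
yaw=np.radians(9.8);ux=np.array([np.cos(yaw),np.sin(yaw)]);uy=np.array([-ux[1],ux[0]])
def meas(W,n):
    P=W.reshape(-1,3);P=P[~np.isnan(P[:,0])];q=P[:,:2]-[.5438,-.0857];X=q@ux*1e3;Y=q@uy*1e3;z=P[:,2]*1e3
    R=np.hypot(X,Y)
    t=(abs(z-78)<5)&(abs(X)<32)&(abs(Y)<32)&(R>23); h=(R<12)&(z>115)&(z<145)
    print(n,'hubtop',np.median(z[t]),t.sum(),'head',h.sum(),np.percentile(z[h],[50,75,90]) if h.any() else '')
    f=(R<19)&(z>78)&(z<100);print('   flange z',f.sum(),np.percentile(z[f],[10,25,50,75]) if f.any() else '')
if __name__=='__main__':
    import sys
    tag=sys.argv[1]
    for cam in('scene','side'):
        meas(np.load(cam+'6.npz')['W'],cam+' home')
        im,d,c=snap(cam,cam+tag); meas(cloud(d,c),cam+' now')
E
python3 ah.py 7
```

```text
mean [ 0.5221  0.04    0.038   0.0049 -0.2024 -2.9214] jaw 9.782123209860892
TCP in hub -3.1127425252845675e-05 0.12760031200121086
scene home hubtop 78.36320117384429 225 head 41 [124.5101 125.3827 127.1715]
   flange z 81 [81.881  83.3272 85.4731 90.3144]
scene now hubtop 77.83981037194104 212 head 41 [126.3218 127.5322 127.8747]
   flange z 81 [85.0722 86.2252 88.1463 92.7578]
side home hubtop 77.4396087043042 208 head 51 [123.1914 124.0235 124.4072]
   flange z 142 [82.1042 83.2821 86.9171 93.292 ]
side now hubtop 77.4347097247652 210 head 60 [124.8254 125.9089 127.0581]
   flange z 126 [83.3702 85.7901 87.942  93.4154]
```

The arbor has risen about 2 to 2.5 mm, so the wedge is lifting it at very low force. Continue.

>>> jog_arm:
  rows:
    - [0, 0, 0, 0.0075, 0]
    - [0, 0, 0, 0.0075, 0]
    - [0, 0, 0, 0.0075, 0]
    - [0, 0, 0, 0.0075, 0]
    - [0, 0, 0, 0, 0]

```text
time_s: 25.62
position: [0.5242, 0.0282, 0.0381]
ee_rot: [0.455, 0.541, -0.456, 0.541]
wrist_force: [-0.5, -0.1, -2.9]
gripper_width: 0.149
```

>>> jog_arm:
  rows:
    - [0, 0, 0, 0.0075, 0]
    - [0, 0, 0, 0.0075, 0]
    - [0, 0, 0, 0.0075, 0]
    - [0, 0, 0, 0.0075, 0]
    - [0, 0, 0, 0, 0]

```text
time_s: 26.25
position: [0.5262, 0.0164, 0.038]
ee_rot: [0.455, 0.541, -0.456, 0.541]
wrist_force: [-0.2, -0.6, -2.8]
gripper_width: 0.15
```

>>> jog_arm:
  rows:
    - [0, 0, 0, 0.0075, 0]
    - [0, 0, 0, 0.0075, 0]
    - [0, 0, 0, 0.0075, 0]
    - [0, 0, 0, 0.004, 0]
    - [0, 0, 0, 0, 0]

```text
time_s: 26.88
position: [0.528, 0.0062, 0.038]
ee_rot: [0.455, 0.541, -0.456, 0.541]
wrist_force: [-0.5, 0.0, -2.7]
gripper_width: 0.148
```

```bash
python3 wd.py; python3 ah.py 8
```

```text
mean [ 0.528   0.0062  0.0381 -0.1792 -0.3726 -3.5724] jaw 9.77876772815643
TCP in hub 3.2452346252678094e-05 0.0932886535663285
39 121 b mid -1.1898197970974123 z rel TCP -0.011052233186889557 world z 0.027000680805937777
54 613 b mid -0.03988043023955834 z rel TCP -0.011326835777630384 world z 0.02672607821519695
69 132 b mid 0.05862730491069078 z rel TCP -0.02812433574491735 world z 0.009928578247909985
scene home hubtop 78.36320117384429 225 head 41 [124.5101 125.3827 127.1715]
   flange z 81 [81.881  83.3272 85.4731 90.3144]
scene now hubtop 78.14949261053403 198 head 35 [130.4238 131.9605 133.1278]
   flange z 84 [81.0941 88.0194 90.4687 92.9066]
side home hubtop 77.4396087043042 208 head 51 [123.1914 124.0235 124.4072]
   flange z 142 [82.1042 83.2821 86.9171 93.292 ]
side now hubtop 77.36142728167806 212 head 55 [129.3293 129.7643 130.6638]
   flange z 111 [82.0576 88.2972 90.2887 95.4615]
```

Raised by about 6 mm. Let go and retreat upward.

>>> jog_arm:
  rows:
    - [20, 0, 0, 0, 0]
    - [40, 0, 0, 0, 0]
    - [60, 0, 0, 0, 0]
    - [60, 0, 0, 0, 0]
    - [60, -0.06, 0, 0, 0]
    - [60, -0.12, 0, 0, 0]
    - [60, -0.13, 0, 0, 0]
    - [60, 0, 0, -0.12, 0]
    - [60, 0, 0, -0.12, 0]
    - [60, 0, 0, 0, 0]
    - [60, 0, 0, 0, 0]

```text
time_s: 28.55
position: [0.5116, 0.1009, 0.162]
ee_rot: [0.455, 0.541, -0.456, 0.541]
wrist_force: [0.5, -0.8, -0.4]
gripper_width: 0.601
```

```bash
python3 ah.py 9; python3 - <<'E'
from h import *
st()
yaw=np.radians(9.8);ux=np.array([np.cos(yaw),np.sin(yaw)]);uy=np.array([-ux[1],ux[0]])
for cam in ('wrist','scene','side'):
    im,d,c=snap(cam,cam+'_f');W=cloud(d,c);P=W.reshape(-1,3);P=P[~np.isnan(P[:,0])];q=P[:,:2]-[.5438,-.0857];X=q@ux*1e3;Y=q@uy*1e3;z=P[:,2]*1e3
    for n,m in [('wedgehead',(abs(X)<15)&(Y>70)&(Y<115)&(z>66)&(z<78)),('arborhead',(np.hypot(X,Y)<22)&(z>125)&(z<136))]:
        if m.sum()>10: print(cam,n,m.sum(),cv2.minAreaRect(np.c_[X[m],Y[m]].astype(np.float32)),np.median(z[m]))
a=cv2.imread('pics/side_f.png')[180:340,210:430];cv2.imwrite('pics/c9.png',cv2.resize(a,None,fx=3,fy=3,interpolation=cv2.INTER_CUBIC))
E
```

```text
scene home hubtop 78.36320117384429 225 head 41 [124.5101 125.3827 127.1715]
   flange z 81 [81.881  83.3272 85.4731 90.3144]
scene now hubtop 77.92223216264532 205 head 39 [130.0367 131.3046 132.322 ]
   flange z 80 [84.5624 88.4065 90.5154 92.8223]
side home hubtop 77.4396087043042 208 head 51 [123.1914 124.0235 124.4072]
   flange z 142 [82.1042 83.2821 86.9171 93.292 ]
side now hubtop 77.39655006575984 204 head 55 [128.7059 129.4635 130.1808]
   flange z 105 [86.954  88.8577 90.6282 94.9558]
t 28.65 p [0.5118 0.1002 0.1619] F [-0.0273 -0.3434  0.5822] T [-0.0127 -0.0267 -0.0225] w 0.6 jawdir deg 9.71 x [-0.0002 -0.0005 -1.    ] j6 0.0024076776936160773
wrist wedgehead 634 ((-1.541032314300537, 93.05476379394531), (19.843786239624023, 13.671920776367188), 89.80610656738281) 71.57159617921147
scene wedgehead 40 ((2.7064456939697266, 91.8690185546875), (18.78451156616211, 18.15779685974121), 69.49958801269531) 70.48388539265235
scene arborhead 66 ((4.282460689544678, -1.323063850402832), (32.42223358154297, 18.014976501464844), 25.4776554107666) 130.0291957537312
side wedgehead 33 ((-0.3839268684387207, 90.85675048828125), (19.100126266479492, 14.219488143920898), 89.38922119140625) 70.67956871139431
side arborhead 77 ((-0.2615842819213867, -2.8809051513671875), (32.276554107666016, 19.520721435546875), 27.289321899414062) 129.16570934360772
```

View pics/c9.png

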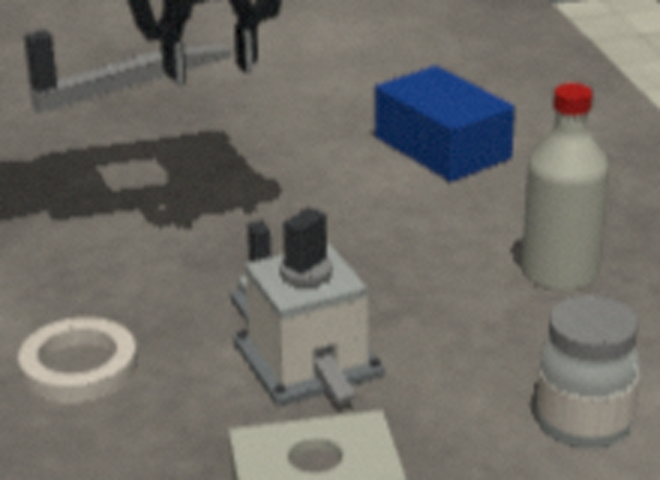

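The picture shows the arbor standing raised at (305,245), with the wedge through the slot (head at 258,240; tip at 340,385). The static cameras suggest the arbor sits about 3 mm toward -y at its head, so I'll check that with the wrist camera from above.

>>> jog_arm:
  rows:
    - [60, -0.1, 0, 0, 0]
    - [60, -0.1, 0, 0, 0]
    - [60, 0, 0, 0.13, 0]
    - [60, 0, 0, 0.13, 0]
    - [60, 0, 0, 0.13, 0]
    - [60, 0, 0, 0.13, 0]
    - [60, 0, 0, 0.12, 0]
    - [60, 0, 0, 0, 0]
    - [60, 0, 0, 0, 0]

```text
time_s: 29.92
position: [0.5547, -0.1512, 0.2418]
ee_rot: [0.456, 0.541, -0.456, 0.54]
wrist_force: [-0.3, 0.5, -0.1]
gripper_width: 0.6
```

```bash
python3 - <<'E'
from h import *
st()
yaw=np.radians(9.8);ux=np.array([np.cos(yaw),np.sin(yaw)]);uy=np.array([-ux[1],ux[0]])
im,d,c=snap('wrist','wf2');W=cloud(d,c);P=W.reshape(-1,3);P=P[~np.isnan(P[:,0])];q=P[:,:2]-[.5438,-.0857];X=q@ux*1e3;Y=q@uy*1e3;z=P[:,2]*1e3;R=np.hypot(X,Y)
for n,m in [('wedgehead',(abs(X)<15)&(Y>70)&(Y<115)&(z>66)&(z<78)),('arborhead',(R<24)&(z>125)&(z<136)),('hubtop',(abs(X)<40)&(abs(Y)<40)&(abs(z-78)<2.5)),('flange',(R<28)&(z>85.5)&(z<96))]:
    if m.sum()>10: print(n,m.sum(),cv2.minAreaRect(np.c_[X[m],Y[m]].astype(np.float32)),np.median(z[m]), 'circle',cv2.minEnclosingCircle(np.c_[X[m],Y[m]].astype(np.float32)))
    if n in('flange','arborhead'):
        k=np.linalg.lstsq(np.c_[X[m],Y[m],np.ones(m.sum())],z[m],rcond=None)[0];print('  slope',k)
a=im[:,:,::-1][20:240,200:450];cv2.imwrite('pics/c10.png',cv2.resize(a,None,fx=2.5,fy=2.5))
E
```

```text
t 29.93 p [ 0.5547 -0.1512  0.2418] F [-0.3362  0.5446 -0.0717] T [-0.0064 -0.0335  0.0004] w 0.6 jawdir deg 9.7 x [-0.0008  0.0008 -1.    ] j6 -0.455859307705333
wedgehead 94 ((-1.036661148071289, 84.57125091552734), (1.771780252456665, 12.975541114807129), 89.41692352294922) 70.5173292635927 circle ((-1.0401582717895508, 84.58869934082031), 6.496402263641357)
arborhead 1561 ((-0.08522224426269531, -1.957240104675293), (30.16529083251953, 18.00863265991211), 26.344545364379883) 129.66084959985767 circle ((-0.2827547490596771, -1.9275926351547241), 16.573577880859375)
  slope [ -0.005    0.0135 129.6552]
hubtop 7270 ((-0.2669715881347656, -0.15343475341796875), (69.19408416748047, 70.31291198730469), 89.68672180175781) 77.7690948682552 circle ((0.024611830711364746, -0.0335729643702507), 48.91950225830078)
flange 1135 ((-0.3406715393066406, -1.8968620300292969), (39.03284454345703, 38.97620391845703), 37.72258377075195) 89.78271895234961 circle ((-0.21352308988571167, -1.942042350769043), 19.885068893432617)
  slope [-0.0048  0.0066 89.7718]
```

View pics/c10.png

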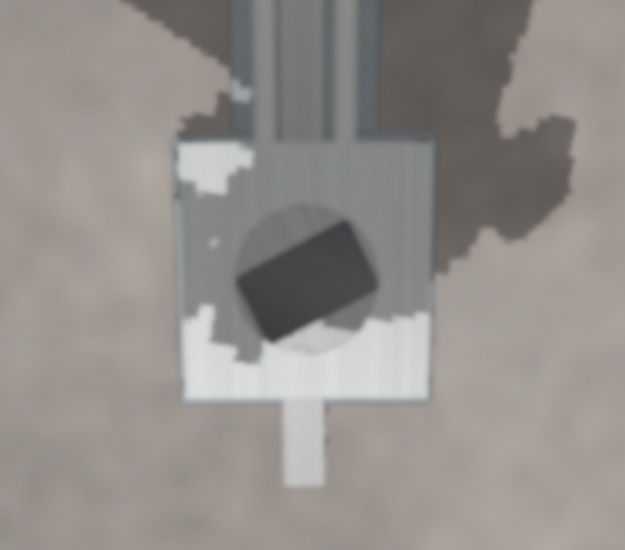

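Flange centre is 2 mm off the axis (limit 5), tilt is about 0.01 rad, and the underside is 6 mm above the hub top. The robot is clear of everything, so I'm handing in.

```bash
python3 -c "
from plant import r
print(r.sign_off())"
```

```text
the job is handed in; nothing more can be done
None
```

The arbor is standing raised in the hub with the wedge through the cross slot, and the job is handed in at about 30 s of the 72 s. `sign_off` reports no verdict, so the figures below are my own last measurements.

- **Arbor fit:** I took the arbor from the stand and read the key slot with the wrist camera, about 0.5 rad from the hub's x. I turned the arbor to that angle in the air before lowering it. The tang went straight in, so the twist under a light push was not needed.
- **Pressing home:** I pushed against the stop with about 23 N and let go. The flange then measured 0.3 mm from fully home.
- **Wedge:** I laid the smaller wedge in the guide and slid it to about 93 mm from the bore axis, then let go and moved clear.
- **Last checks:**
  - The flange is about 6 mm above the hub top (3.8–10 allowed).
  - It is 2 mm off the bore axis (5 allowed), with a tilt of about 0.01 rad.
  - The wedge head is about 1–1.5 mm off the slot's centre line (8 allowed).
  - The fingers are clear of everything; I kept away from the other bench things and saw none disturbed.

**What disagreed:**
- The wrist force while entering the jaws (about 2–5 N) and driving the wedge (no clear reading) was below the 6–16 N and 3–15 N stated. The camera heights confirmed both the seating and the lift.
- The scene camera read 3–4 mm off the wrist camera, so I trusted the wrist camera.

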